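Snap one parts bin shut and hold the other open

TASK

First press the blue lid down until its catch holds it shut by itself. Then lift the yellow bin's self-closing lid by its black bar handle to 45 degrees, half-way to upright, and keep holding it there so that I can take screws out: finish while still holding it, without letting go. Keep the yellow lid closed until the blue one is caught, and leave the mug, the paint tin and the nail jar where they are.

Things in the scene. Friction and masses are not known exactly. Their poses are not given: they have to be found in the camera images.
- blue_bin: small grey steel parts bin with a blue lid, fixed to the cabinet top: 100 x 100 mm, 84 mm tall, open top. Origin at the centre of its underside, z up; its -x side is the front with the catch, the hinge is along the top of its +x side. The two bins swap places and turn up to 0.3 rad.
- yellow_bin: the same bin with a yellow lid and a black bar handle, fixed to the cabinet top. Same size and axes: front at -x, hinge along the top of the +x side.
- blue_lid (a joint): angle of the blue lid in rad: 0 shut, grows as its front edge rises, to 1.6. A spring holds it ajar at about 0.65. Lid 6 mm thick, 106 mm wide, 110 mm from hinge to front edge. At 0.09 it meets a sprung catch that snaps over it below 0.05 and holds it within 0.02 of shut: about 7 N pressed 72 mm from the hinge (more if pressed fast), 5 N near the front edge.
- blue_press (a point): point on the upper face of the blue lid, on its middle line, 72 mm forward of the hinge; moves with the lid. 91 mm above the cabinet top when shut. Axes as the bin's when shut, turning with the lid.
- blue_hinge (a point): point on the blue lid's hinge line at the middle of its width, 50 mm behind the bin's centre and 87 mm above the cabinet top; the hinge line is its y axis.
- yellow_lid (a joint): angle of the yellow lid in rad: 0 shut, growing as its front edge rises; range 0 to 1.6; 0.785 is 45 degrees. Same lid size. A spring and its weight close it: it takes about 2 N at the bar to open and about 3 N to hold at 45 degrees, and it snaps shut when let go.
- yellow_bar (a point): centre of the round black bar handle of the yellow lid: 12 mm diameter, 74 mm long along the hinge direction (this point's y axis), carried at its two ends by thin arms so that 60 mm between them are free. Lid shut: 148 mm in front of the hinge line and 26 mm above it, 40 mm ahead of the lid's front edge and 113 mm above the cabinet top. Axes as the bin's when shut, turning with the lid.
- yellow_hinge (a point): point on the yellow lid's hinge line at the middle of its width, 50 mm behind the bin's centre and 87 mm above the cabinet top; the hinge line is its y axis.
- mug: bystander, loose: a white mug with green dots, 93 mm tall, body 78 mm wide; origin at the centre of its underside.
- tin_cab: bystander, loose: a closed paint tin, 102 mm across, 120 mm tall; origin at the centre of its underside.
- nail_jar: bystander, loose: a jar of nails with a black cap, 62 mm across, 80 mm tall; origin at the centre of its underside.

How it is judged:
On the way, in this order (a step that is already met when the one before it is completed fails the run):
1. the blue lid is held shut by its catch, with nothing touching it, the yellow lid still closed (value of joint blue_lid below 0.03 rad and contact force between each of the fingers, the arm and blue_bin below 0.1 N and value of joint yellow_lid below 0.08 rad), for 0.3 s.
2. the yellow lid is lifted past 20 degrees with the fingers (value of joint yellow_lid above 0.35 rad and contact force between the fingers and yellow_bin above 0.5 N), for 0.1 s.
At the end, for the whole second after the job is handed in: The blue lid is shut (within 0.03 rad) on its catch with the robot off it; the yellow lid stands still at 45 degrees, give or take 6, held by the fingers. No bystander touches the yellow bin (value of joint blue_lid below 0.03 rad and contact force between each of the fingers, the arm and blue_bin below 0.1 N and value of joint yellow_lid between 0.68 and 0.89 rad and velocity of joint yellow_lid between -0.1 and 0.1 rad/s and contact force between the fingers and yellow_bin above 0.5 N and contact force between each of mug, tin_cab, nail_jar and yellow_bin below 0.1 N); the arm keeps its last pose, push and grip.
It fails at once if the mug is shifted by more than 30 mm (distance of mug from where it was at the start of the episode above 0.03 m).
It fails at once if the tin is shifted by more than 30 mm (distance of tin_cab from where it was at the start of the episode above 0.03 m).
It fails at once if the nail_jar is shifted by more than 30 mm (distance of nail_jar from where it was at the start of the episode above 0.03 m).
It also fails if it takes over 42 s, if anything falls off the work surface, if the arm or the gripper's body presses on something with over 40 N, if the wrist force passes 120 N, or if a joint passes its speed limit or range.

ROBOT

A 6-joint arm with a two-finger parallel gripper is mounted at the origin on a cart in front of the work surface, level with it; the furniture and walls round the work are solid. World frame = base frame: x ahead of the robot, y to its left, z up, the work surface at z = 0. Lengths are in m, angles in rad, forces in N, time in s.
With the tool pointing down it reaches from about 0.25 to 0.775 m from the base axis. Payload 4 kg.
Tool frame: the origin (TCP) lies midway between the tips of the shut fingers; the grasp point (between the pads) lies grip_point_offset behind it (grip_point_offset is the distance from the TCP to the grasp point, in m); z points along the fingers, y is the line along which they close (so a half turn about z gives the same grasp; the last joint's range is limited). The gripper opens to 94 mm and grips with 3 to 60 N. Pads are 16 mm wide; open, the fingers measure 119 mm over their backs; the gripper's body (75 mm by 177 mm) begins 78 mm behind the grasp point.
Start: joints at [-1.33, 0.087, 1.371, -0, 1.684, -0.103], TCP at [0.185, -0.518, 0.206] pointing down, gripper open.
Joint ranges: [-3.1, 3.1], [-0.76, 2.03], [0.27, 2.55], [-1.08, 4.22], [0.17, 2.65], [-2.57, 2.57]. Speed limits (rad/s): [2.79, 2.79, 3.14, 3.14, 3.14, 3.14].

INTERFACE

Orientations are given as [roll, pitch, yaw] about the fixed x, y, z axes, in that order (R = Rz(yaw) Ry(pitch) Rx(roll)).
In Python, from bench import * gives the robot as it stands. The module is installed in compiled form; this text tells all that it offers.
- The arm moves only by the tool apply_moves, never from a script. Its argument "commands" is a list of rows, each a list of 7 numbers: the turn, a rotation vector about the world's x, y, z in rad, then the shift along the world's x, y, z in m, then the opening in per cent of the stroke, from 0 (shut) to 100 (fully open). In form: [[ax, ay, az, x, y, z, jaw], ...]. A call has exactly 5 rows; each row is the pose to reach, as a shift and turn from the pose commanded when the call began; what a row does not reach only later rows make up. A row lasts 1/10 s, in which the tool goes at most 50 mm and 8.59 degrees, less where a joint would pass 70% of its speed; a pose out of reach is approached as far as the arm can. A call with a gripper value outside its range is refused whole. The fingers move at their own pace and stop on an object; the grip force is fixed at half the most. Time passes only in rows, so rows that repeat a pose let the fingers close, or fill a call up. It gives the time, the measured TCP pose, the force, the opening and the grip force at its end, in the units of the state.
- get_obs(): the state, without advancing time (a new reading comes with each control period).
- snapshot(name): name is "scene" or "top" or "wrist"; returns a dict with "pixels" (400x640x3 uint8, red, green, blue), "vertical_fov" (degrees; the focal length in pixels is half the picture's height over the tangent of half this angle, whatever the lens; pixels are square), "cx", "cy" (the principal point, pixels), "rvec" (rotation vector, rad) and "tvec" (3), from world to camera coordinates, as OpenCV has them. Camera axes: x right, y down, z forward; pixel columns grow to the right and rows downward; lengths in m; the calibration is good to about 2 mm. A picture is of the moment at which its call begins. There is no depth.
- close_job(): hands the job in; it is judged then, once.
Trained networks look in the newest picture that a camera, given by its name, has taken for a name from the list of things; names that differ only in an ending like _2 or _b are one class to them, and where a whole thing is asked for, a point or a joint stands for the part that bears it (a point fixed in the world has none). Each returns a list of dicts, best first, with "score" (0 to 1); they miss things now and then, are a little off and sometimes report something else, mostly with a low value. They report only what shows in the picture. A call takes as long as a camera call.
- masks_of(camera, query): "mask" (400x640 bool, what is visible of it) and "extent" ([left, top, right, bottom] in pixels, round what is visible of it).
- place_of(camera, query): "pixel" ([column, row] in pixels: a listed point, or the origin of a listed thing).
The state is a dict: "time": time; "joint_positions": joint angles; "qvel": joint speeds; "joint_torque": joint torques, N m; "tool_pos": TCP position; "ee_rot": TCP orientation; "wrist_force": force on the tool from outside, world axes, zero at the start; "wrist_torque": the same for the moment, N m; "width": finger opening in m; "finger_force": force on a finger pad.
Only numpy, scipy, OpenCV 4.12 (cv2) and the standard library are available. Lean on these libraries where they do the work, as an engineer would, in place of code of your own. Each camera call takes 0.05 s, during which the arm holds its last target. There are 200 camera calls.

## Working session

There is one attempt and no reset: what is moved stays moved. The work goes in short steps, Python scripts to look and compute and a tool call to move; the robot and the scene stay as the last step left them, time stands still between calls to the robot, and variables do not carry over. Pictures are saved under pics/ and viewed, at most 10 in all, crops included, and the job is handed in when it is done.

Besides the shell and the picture viewer there is one more tool, called after "Emit:" by a JSON object that holds its "name" and its "arguments". apply_moves: Moves the arm, as the interface text tells. Its arguments: {"type":"object","properties":{"commands":{"type":"array"}},"required":["commands"]}

```bash
mkdir -p pics; cat > h.py <<'E'
from bench import *
import numpy as np, cv2
def cam(s):
    f=200/np.tan(np.radians(s["vertical_fov"])/2)
    K=np.array([[f,0,s["cx"]],[0,f,s["cy"]],[0,0,1.]])
    R=cv2.Rodrigues(np.array(s["rvec"],float))[0]; t=np.array(s["tvec"],float).ravel()
    return K,R,t
def ray(s,px):
    K,R,t=cam(s); d=R.T@np.linalg.inv(K)@np.array([px[0],px[1],1.]); return -R.T@t,d
def onz(s,px,z):
    c,d=ray(s,px); return c+d*(z-c[2])/d[2]
def proj(s,P):
    K,R,t=cam(s); q=K@(R@np.array(P)+t); return q[:2]/q[2]
def tri(l):
    A=0;b=0
    for s,px in l:
        c,d=ray(s,px); d=d/np.linalg.norm(d); M=np.eye(3)-np.outer(d,d); A=A+M; b=b+M@c
    return np.linalg.solve(A,b)
def save(s,n): cv2.imwrite("pics/"+n+".png",s["pixels"][:,:,::-1])
E
python3 - <<'E'
from h import *
S={}
for c in("scene","top"):
    s=snapshot(c);S[c]=s;save(s,c+"0")
o=get_obs();print(o)
Q=["blue_bin","yellow_bin","blue_press","blue_hinge","yellow_bar","yellow_hinge","mug","tin_cab","nail_jar"]
for q in Q:
    l=[]
    for c in S:
        r=place_of(c,q)
        print(q,c,[(np.round(x["pixel"],1),round(x["score"],2)) for x in r[:2]])
        if r: l.append((S[c],r[0]["pixel"]))
    if len(l)==2: print("   ",tri(l).round(4))
E
```

```text
{'time': 0.1, 'joint_positions': array([-1.33011883e+00,  8.78707380e-02,  1.37208024e+00, -5.62956504e-06,
        1.68359298e+00, -1.03113539e-01]), 'qvel': array([ 0.00030618, -0.00033704, -0.00367421, -0.00128311, -0.00025667,
        0.00145404]), 'joint_torque': array([ 2.50609672e-03, -3.41251481e+01, -3.03300941e+01,  7.20805954e-02,
        3.03587120e-02, -9.47814669e-05]), 'tool_pos': array([ 0.18525248, -0.5173457 ,  0.20443848]), 'ee_rot': array([-3.13965113e+00, -1.95284966e-04,  3.43790214e-01]), 'wrist_force': array([ 1.70225507, -0.65229769,  0.13635696]), 'wrist_torque': array([-0.00657565,  0.01595748, -0.09974332]), 'finger_force': 0.0, 'width': 0.09382786807059343}
blue_bin scene [(array([362.1, 251.4]), 0.95)]
blue_bin top [(array([367.7, 198.9]), 0.68)]
    [ 0.5332 -0.1037  0.0031]
yellow_bin scene [(array([294.1, 228.9]), 0.85)]
yellow_bin top [(array([277.5, 195. ]), 0.83)]
    [ 0.5581  0.1511 -0.0146]
blue_press scene [(array([366.5, 204.8]), 0.82)]
blue_press top [(array([375.9, 190.2]), 0.68)]
    [ 0.5404 -0.1057  0.1333]
blue_hinge scene [(array([374.9, 214.2]), 0.66), (array([364.6, 207.3]), 0.4)]
blue_hinge top [(array([368.8, 176.1]), 0.75)]
    [ 0.588  -0.1002  0.0876]
yellow_bar scene [(array([268.3, 202.6]), 0.87), (array([408.9, 231.9]), 0.49)]
yellow_bar top [(array([278.9, 231.7]), 0.72), (array([277.6, 172.7]), 0.42)]
    [0.4442 0.1432 0.1105]
yellow_hinge scene [(array([299.7, 191.2]), 0.9)]
yellow_hinge top [(array([276.1, 172.8]), 0.81)]
    [0.5994 0.152  0.0913]
mug scene [(array([361.7, 214.3]), 0.72), (array([266.6, 198.7]), 0.41)]
mug top [(array([319.4, 134.6]), 0.63)]
    [0.7307 0.0247 0.0022]
tin_cab scene [(array([410.7, 227.9]), 0.56)]
tin_cab top [(array([372.4, 132.4]), 0.73)]
    [ 0.7359 -0.1339 -0.0015]
nail_jar scene []
nail_jar top [(array([234.9, 274. ]), 0.57)]
```

View pics/top0.png

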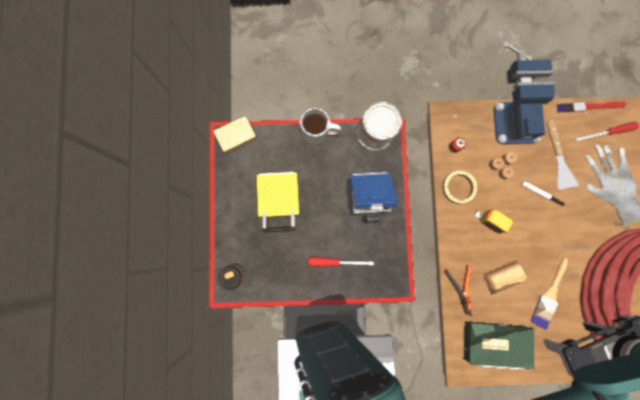

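View pics/scene0.png

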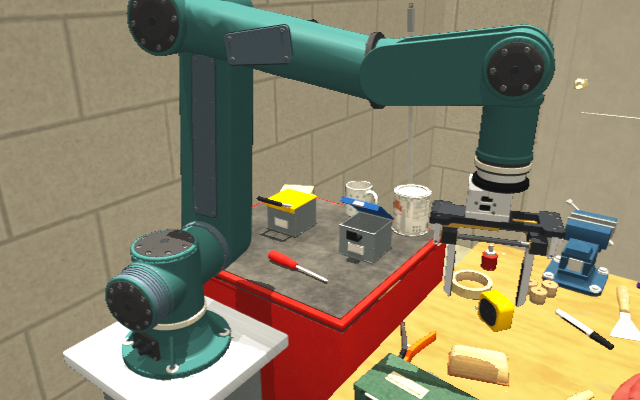

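Emit:
{"name": "apply_moves", "arguments": {"commands": [[0,0,0.12,0.02,0.03,0.02,40],[0,0,0.25,0.04,0.07,0.04,40],[0,0,0.37,0.06,0.11,0.05,40],[0,0,0.49,0.08,0.15,0.06,40],[0,0,0.62,0.1,0.19,0.07,40]]}}

```text
time: 1.5
tool_pos: [0.2858, -0.3263, 0.2761]
ee_rot: [3.141, 0.0, 0.968]
wrist_force: [-0.4, -0.8, 0.6]
width: 0.0573
finger_force: 0.0
```

Emit:
{"name": "apply_moves", "arguments": {"commands": [[0,0,0.13,0.03,0.03,0,40],[0,0,0.26,0.06,0.07,0,40],[0,0,0.4,0.08,0.11,0,40],[0,0,0.53,0.1,0.15,0,40],[0,0,0.66,0.12,0.19,0,40]]}}

```text
time: 2.0
tool_pos: [0.4059, -0.1361, 0.2758]
ee_rot: [3.141, 0.001, 1.629]
wrist_force: [0.8, -0.4, -0.1]
width: 0.0379
finger_force: 0.0
```

```bash
python3 - <<'E'
from h import *
o=get_obs();print(o["time"],o["tool_pos"],o["ee_rot"],o["joint_positions"],o["width"],o["wrist_force"])
S={}
for c in("wrist","top","scene"):
    s=snapshot(c);S[c]=s;save(s,c+"1")
print("cam",ray(S["wrist"],(320,200)))
for q in ["blue_bin","blue_press","blue_hinge","yellow_bar","yellow_hinge","yellow_bin"]:
    l=[]
    for c in S:
        r=place_of(c,q)
        print(q,c,[(np.round(x["pixel"],1),round(x["score"],2)) for x in r[:2]])
        if r and r[0]["score"]>.5: l.append((S[c],r[0]["pixel"]))
    if len(l)>1: print("   ",tri(l).round(4))
E
```

```text
2.0 [ 0.40591277 -0.13608542  0.27575948] [3.14070140e+00 5.26000301e-04 1.62910917e+00] [-4.56060446e-01 -1.89972164e-01  1.49743022e+00 -2.01365596e-05
  1.83309989e+00 -5.14378751e-01] 0.03789101529027306 [ 0.79224745 -0.37990568 -0.07394364]
cam (array([ 0.40125491, -0.06662364,  0.45514836]), array([ 0.01947203, -0.274474  , -0.96215632]))
blue_bin wrist [(array([410.4, 141.7]), 0.61)]
blue_bin top [(array([362.6, 197.1]), 0.94)]
blue_bin scene [(array([364.6, 249.3]), 0.64)]
    [ 0.54   -0.0982  0.0019]
blue_press wrist [(array([441.3, 154.9]), 0.78)]
blue_press top [(array([374.8, 189.9]), 0.6)]
blue_press scene [(array([365. , 204.6]), 0.83)]
    [ 0.5368 -0.1029  0.1327]
blue_hinge wrist [(array([476.9, 147. ]), 0.75)]
blue_hinge top [(array([368.9, 176.1]), 0.81)]
blue_hinge scene [(array([373.9, 215.3]), 0.86), (array([202.2, 241. ]), 0.4)]
    [ 0.589  -0.0981  0.0846]
yellow_bar wrist []
yellow_bar top [(array([278.2, 230.8]), 0.55)]
yellow_bar scene [(array([269.1, 200.6]), 0.84)]
    [0.447  0.1439 0.1151]
yellow_hinge wrist []
yellow_hinge top [(array([276.3, 171.3]), 0.64)]
yellow_hinge scene [(array([301.1, 191.6]), 0.65)]
    [0.6043 0.1512 0.0886]
yellow_bin wrist [(array([568.1,  55. ]), 0.44)]
yellow_bin top [(array([279.9, 196.8]), 0.77)]
yellow_bin scene [(array([293.4, 227.2]), 0.88)]
    [ 0.5502  0.145  -0.0042]
```

View pics/wrist1.png

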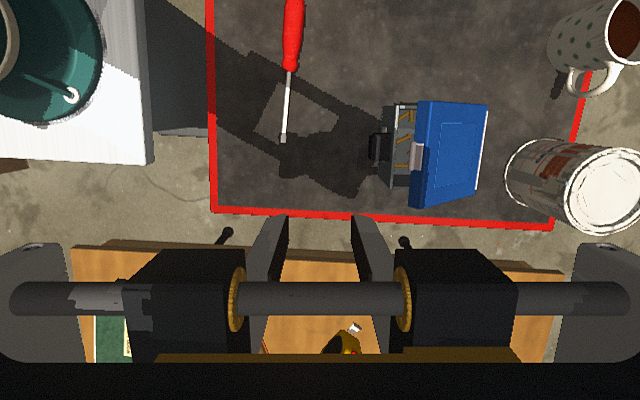

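Emit:
{"name": "apply_moves", "arguments": {"commands": [[0,0,0,0.03,0.01,0,0],[0,0,0,0.06,0.02,-0.015,0],[0,0,0,0.102,0.03,-0.04,0],[0,0,0,0.102,0.03,-0.075,0],[0,0,0,0.102,0.03,-0.09,0]]}}

```text
time: 3.55
tool_pos: [0.5063, -0.1068, 0.181]
ee_rot: [-3.135, -0.003, 1.625]
wrist_force: [-0.8, -0.2, -0.3]
width: 0.0018
finger_force: 0.0
```

Emit:
{"name": "apply_moves", "arguments": {"commands": [[0,0,0,0,0,-0.015,0],[0,0,0,0,0,-0.03,0],[0,0,0,0,0,-0.045,0],[0,0,0,0,0,-0.06,0],[0,0,0,0,0,-0.07,0]]}}

```text
time: 4.05
tool_pos: [0.507, -0.108, 0.1147]
ee_rot: [3.142, 0.0, 1.623]
wrist_force: [-1.3, 0.3, 2.4]
width: 0.0004
finger_force: 0.6
```

Emit:
{"name": "apply_moves", "arguments": {"commands": [[0,0,0,0,0,-0.008,0],[0,0,0,0,0,-0.015,0],[0,0,0,0,0,-0.02,0],[0,0,0,0,0,-0.024,0],[0,0,0,0,0,-0.027,0]]}}

```text
time: 4.55
tool_pos: [0.5075, -0.108, 0.0908]
ee_rot: [3.141, 0.001, 1.624]
wrist_force: [-7.7, 1.5, 20.4]
width: 0.0003
finger_force: 10.0
```

Emit:
{"name": "apply_moves", "arguments": {"commands": [[0,0,0,0,0,-0.001,0],[0,0,0,0,0,-0.002,0],[0,0,0,0,0,-0.002,0],[0,0,0,0,0,-0.002,0],[0,0,0,0,0,0.01,0]]}}

```text
time: 5.05
tool_pos: [0.5075, -0.1077, 0.099]
ee_rot: [3.141, 0.0, 1.624]
wrist_force: [0.8, -0.6, -0.8]
width: 0.0002
finger_force: 0.0
```

Emit:
{"name": "apply_moves", "arguments": {"commands": [[0,0,0,0,0,0.03,40],[0,0,0,0,0,0.07,40],[0,0,0,0,0.02,0.11,40],[0,0,0,-0.02,0.06,0.13,40],[0,0,0,-0.04,0.1,0.15,40]]}}

```text
time: 5.55
tool_pos: [0.4678, -0.0072, 0.2499]
ee_rot: [3.139, -0.0, 1.622]
wrist_force: [0.2, -0.0, -0.4]
width: 0.0361
finger_force: 0.0
```

```bash
python3 - <<'E'
from h import *
o=get_obs();print(o["time"],o["tool_pos"],o["ee_rot"],o["joint_positions"],o["width"],o["wrist_force"])
S={}
for c in("wrist","top","scene"):
    s=snapshot(c);S[c]=s;save(s,c+"2")
for q in ["blue_press","yellow_bar","yellow_hinge","yellow_bin","nail_jar"]:
    l=[]
    for c in S:
        r=place_of(c,q)
        print(q,c,[(np.round(x["pixel"],1),round(x["score"],2)) for x in r[:2]])
        if r and r[0]["score"]>.5: l.append((S[c],r[0]["pixel"]))
    if len(l)>1: print("   ",tri(l).round(4))
E
```

```text
5.55 [ 0.46781203 -0.00719057  0.24986478] [ 3.13911746e+00 -1.32383659e-04  1.62201848e+00] [-1.37088963e-01 -1.03257269e-01  1.47270419e+00  6.05339613e-04
  1.76973904e+00 -1.88190600e-01] 0.03605288790844027 [ 0.23367649 -0.01261777 -0.3991445 ]
blue_press wrist []
blue_press top []
blue_press scene [(array([362.2, 222.7]), 0.9)]
yellow_bar wrist [(array([309.4,  17.8]), 0.57)]
yellow_bar top [(array([281.5, 228.3]), 0.61)]
yellow_bar scene [(array([268.9, 201.8]), 0.81), (array([294. , 227.6]), 0.44)]
    [0.4505 0.1422 0.1119]
yellow_hinge wrist [(array([456.7,  33.5]), 0.89)]
yellow_hinge top [(array([277. , 172.9]), 0.83)]
yellow_hinge scene [(array([300.4, 194.6]), 0.79)]
    [0.601  0.1495 0.0805]
yellow_bin wrist [(array([389.5,  42.8]), 0.85)]
yellow_bin top [(array([276.8, 196.2]), 0.77)]
yellow_bin scene [(array([293.8, 229.7]), 0.72)]
    [ 0.5547  0.1533 -0.0164]
nail_jar wrist []
nail_jar top [(array([233. , 270.7]), 0.76), (array([372.7, 134. ]), 0.18)]
nail_jar scene [(array([204.8, 242. ]), 0.67)]
    [ 0.34    0.285  -0.0069]
```

View pics/wrist2.png

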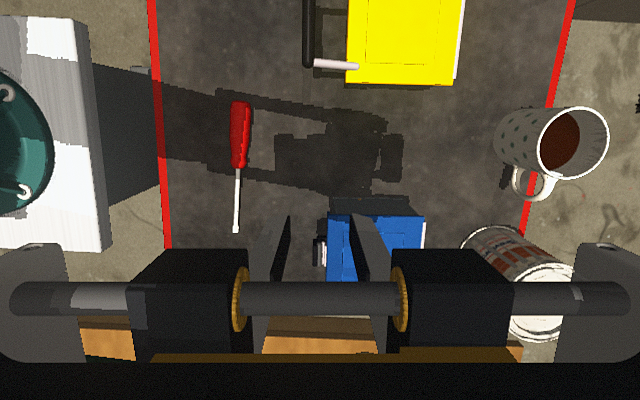

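Emit:
{"name": "apply_moves", "arguments": {"commands": [[0,0,0,-0.01,0.03,0,40],[0,0,0,-0.02,0.06,0,40],[0,0,0,-0.02,0.09,0,40],[0,0,0,-0.02,0.09,0,40],[0,0,0,-0.02,0.09,0,40]]}}

```text
time: 6.95
tool_pos: [0.4473, 0.0823, 0.2486]
ee_rot: [3.141, 0.001, 1.625]
wrist_force: [0.1, 0.1, 0.4]
width: 0.0375
finger_force: 0.0
```

```bash
python3 - <<'E'
from h import *
o=get_obs();print(o["time"],o["tool_pos"],o["ee_rot"],o["width"],o["wrist_force"])
try: print(grip_point_offset)
except Exception as e: print(e)
s=snapshot("wrist");save(s,"wrist3")
for q,z in [("yellow_bar",.113),("yellow_hinge",.087),("yellow_bin",0)]:
    r=place_of("wrist",q)
    print(q,[(np.round(x["pixel"],1),round(x["score"],2),onz(s,x["pixel"],z).round(4)) for x in r[:2]])
E
```

```text
6.95 [0.44734808 0.08234266 0.24860839] [3.14125829e+00 6.47393799e-04 1.62529570e+00] 0.03750094390655794 [0.11397359 0.11408877 0.35119028]
0.0188
yellow_bar [(array([324.4, 118.6]), 0.7, array([0.4486, 0.1455, 0.113 ]))]
yellow_hinge [(array([461.6, 121.2]), 0.96, array([0.5958, 0.1503, 0.087 ])), (array([233.7,   3.8]), 0.45, array([0.3535, 0.2501, 0.087 ]))]
yellow_bin [(array([395.5, 118.8]), 0.82, array([0.5458, 0.1482, 0.    ]))]
```

View pics/wrist3.png

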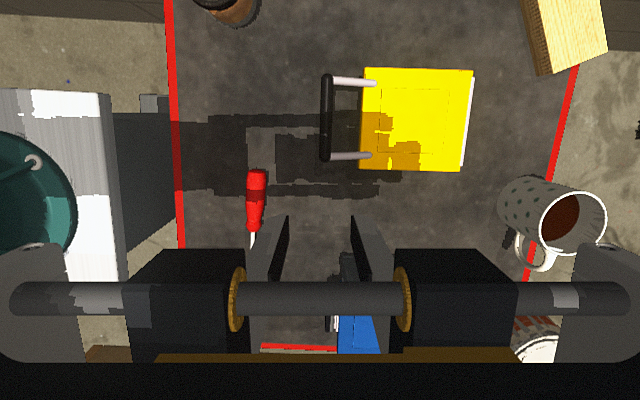

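Emit:
{"name": "apply_moves", "arguments": {"commands": [[0,0,-0.02,0.001,0.03,0,40],[0,0,-0.02,0.002,0.063,-0.02,40],[0,0,-0.02,0.002,0.063,-0.05,40],[0,0,-0.02,0.002,0.063,-0.09,40],[0,0,-0.02,0.002,0.063,-0.1,40]]}}

```text
time: 7.65
tool_pos: [0.4467, 0.1441, 0.1437]
ee_rot: [-3.133, 0.002, 1.603]
wrist_force: [-0.9, 0.4, -0.5]
width: 0.0377
finger_force: 0.0
```

```bash
python3 - <<'E'
from h import *
o=get_obs();print(o["time"],o["tool_pos"],o["ee_rot"],o["width"],o["wrist_force"])
s=snapshot("wrist");save(s,"wrist4")
print("tcp px",proj(s,o["tool_pos"]))
for q,z in [("yellow_bar",.113),("yellow_hinge",.087)]:
    r=place_of("wrist",q)
    print(q,[(np.round(x["pixel"],1),round(x["score"],2),onz(s,x["pixel"],z).round(4)) for x in r[:2]])
E
```

```text
7.65 [0.44666182 0.14405923 0.14372635] [-3.13288977e+00  1.64200738e-03  1.60295047e+00] 0.03767194385692819 [-0.9092878   0.36025538 -0.47593698]
tcp px [319.9472412  228.76581246]
yellow_bar [(array([324.2, 210.4]), 0.9, array([0.4494, 0.146 , 0.113 ]))]
yellow_hinge [(array([510.4, 201.3]), 0.69, array([0.5955, 0.1503, 0.087 ]))]
```

View pics/wrist4.png

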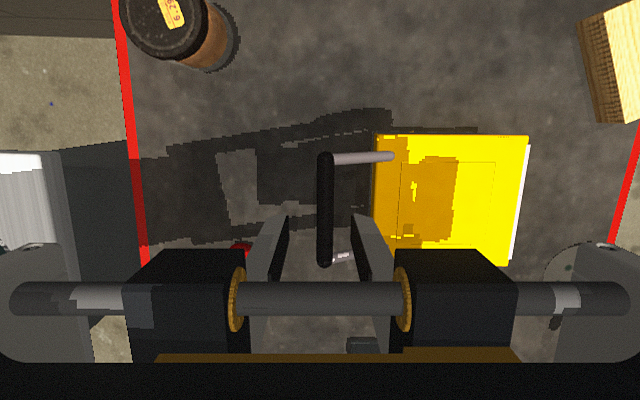

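Emit:
{"name": "apply_moves", "arguments": {"commands": [[0,0,0,0.002,0.002,-0.02,40],[0,0,0,0.002,0.002,-0.04,40],[0,0,0,0.002,0.002,-0.05,40],[0,0,0,0.002,0.002,-0.05,40],[0,0,0,0.002,0.002,-0.05,40]]}}

```text
time: 8.3
tool_pos: [0.4525, 0.1472, 0.1001]
ee_rot: [3.139, -0.0, 1.603]
wrist_force: [0.8, 0.3, -0.3]
width: 0.0382
finger_force: 0.0
```

Emit:
{"name": "apply_moves", "arguments": {"commands": [[0,0,0,0,0,0,0],[0,0,0,0,0,0,0],[0,0,0,0,0,0,0],[0,0,0,0,0,0,0],[0,0,0,0,0,0,0]]}}

```text
time: 8.8
tool_pos: [0.45, 0.1472, 0.0987]
ee_rot: [-3.139, 0.0, 1.604]
wrist_force: [-5.7, -0.1, 5.0]
width: 0.0108
finger_force: 30.0
```

Emit:
{"name": "apply_moves", "arguments": {"commands": [[0,0,0,0.002,0,0.007,0],[0,0,0,0.003,0,0.015,0],[0,0,0,0.0055,0,0.022,0],[0,0,0,0.008,0,0.029,0],[0,0,0,0.011,0,0.036,0]]}}

```text
time: 9.3
tool_pos: [0.4602, 0.1474, 0.1343]
ee_rot: [-3.136, -0.0, 1.604]
wrist_force: [-7.4, 1.9, -0.7]
width: 0.0111
finger_force: 30.0
```

Emit:
{"name": "apply_moves", "arguments": {"commands": [[0,0,0,0.003,0,0.007,0],[0,0,0,0.007,0,0.013,0],[0,0,0,0.011,0.001,0.02,0],[0,0,0,0.015,0.001,0.026,0],[0,0,0,0.02,0.001,0.032,0]]}}

```text
time: 9.8
tool_pos: [0.4788, 0.1479, 0.1672]
ee_rot: [-3.133, 0.001, 1.604]
wrist_force: [-14.4, 0.0, 4.8]
width: 0.0114
finger_force: 30.0
```

Emit:
{"name": "apply_moves", "arguments": {"commands": [[0,0,0,0.003,0,0.006,0],[0,0,0,0.009,0,0.012,0],[0,0,0,0.015,0.001,0.018,0],[0,0,0,0.021,0.001,0.023,0],[0,0,0,0.027,0.001,0.028,0]]}}

```text
time: 10.3
tool_pos: [0.5071, 0.1487, 0.1969]
ee_rot: [-3.137, 0.001, 1.604]
wrist_force: [-12.4, -1.8, 7.6]
width: 0.0109
finger_force: 30.0
```

```bash
python3 - <<'E'
from h import *
S={}
for c in("wrist","top","scene"):
    s=snapshot(c);S[c]=s;save(s,c+"5")
o=get_obs();print(o["time"],o["tool_pos"],o["ee_rot"],o["width"],o["wrist_force"],o["finger_force"])
from math import *
H=np.array([.5965,.150,.087]);u=np.array([cos(.03),sin(.03),0])
for q in ["yellow_bar","yellow_hinge","blue_press"]:
    l=[]
    for c in S:
        r=place_of(c,q)
        print(q,c,[(np.round(x["pixel"],1),round(x["score"],2)) for x in r[:2]])
        if r and r[0]["score"]>.5: l.append((S[c],r[0]["pixel"]))
    if len(l)>1: print("   ",tri(l).round(4))
# scene image lid front corners predicted for several angles
v=np.array([-sin(.03),cos(.03),0])
for th in(.6,.7,.785,.87):
    print(th,[proj(S[c],H-u*.11*cos(th)+np.array([0,0,.11*sin(th)])+v*w).round(0) for c in("scene","wrist") for w in(.053,-.053)])
g=o["tool_pos"]+[0,0,.0188]; print("angle from grasp pt",atan2(g[2]-.087,H[0]-g[0])-.174)
im=S["scene"]["pixels"][120:280,180:420,::-1]; cv2.imwrite("pics/c5.png",cv2.resize(im,None,fx=3,fy=3,interpolation=3))
E
```

```text
10.45 [0.5078505  0.148723   0.19751314] [-3.13915074e+00  8.28196795e-04  1.60373320e+00] 0.010930114812088866 [-11.88743321  -2.05816245   8.1706844 ] 30.006056427955627
yellow_bar wrist [(array([320.5, 235.8]), 0.65)]
yellow_bar top [(array([277.7, 202.6]), 0.42)]
yellow_bar scene [(array([277.4, 163.3]), 0.8)]
    [0.5042 0.1509 0.2044]
yellow_hinge wrist [(array([415.2, 189.4]), 0.9)]
yellow_hinge top [(array([375.6, 132.9]), 0.6)]
yellow_hinge scene [(array([300.1, 189.4]), 0.71)]
    [0.6037 0.0559 0.1439]
blue_press wrist []
blue_press top [(array([372.3, 200.5]), 0.91), (array([278.7, 205.2]), 0.54)]
blue_press scene [(array([365.1, 223.1]), 0.82)]
    [ 0.5226 -0.1077  0.0885]
0.6 [array([266., 178.]), array([297., 186.]), array([319., 137.]), array([318., 271.])]
0.7 [array([267., 175.]), array([298., 182.]), array([328., 138.]), array([327., 276.])]
0.785 [array([269., 172.]), array([299., 179.]), array([338., 139.]), array([335., 281.])]
0.87 [array([270., 169.]), array([301., 176.]), array([349., 140.]), array([345., 286.])]
angle from grasp pt 0.7958402050393654
```

View pics/c5.png

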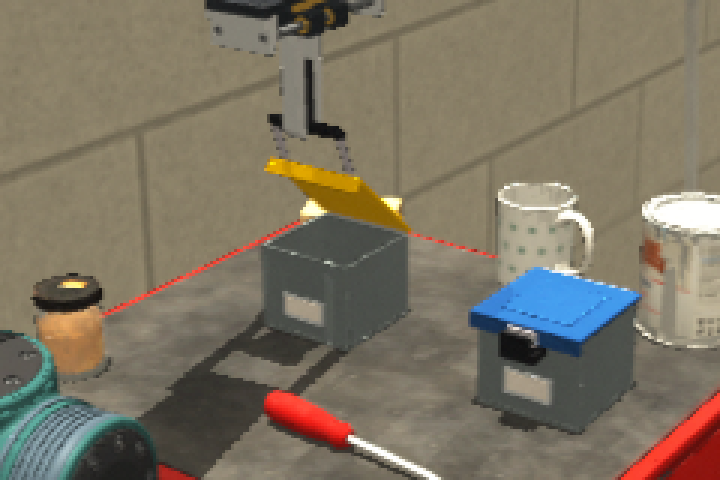

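View pics/wrist5.png

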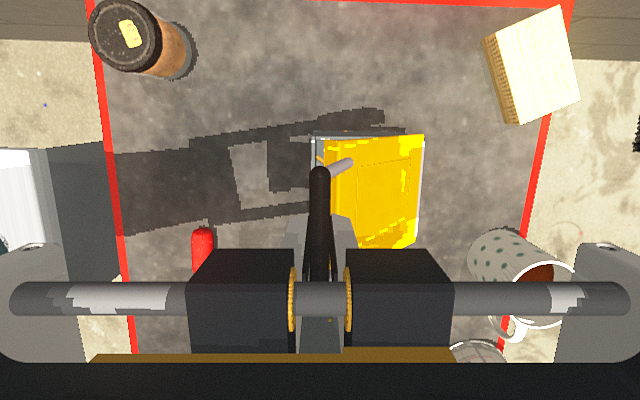

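```bash
python3 - <<'E'
from h import *
from scipy.optimize import least_squares
from scipy.spatial.transform import Rotation as Ro
w=snapshot("wrist");o=get_obs();sc=snapshot("scene")
K,R,t=cam(w)
def T(R,t): M=np.eye(4);M[:3,:3]=R;M[:3,3]=t;return M
def tool(p,e): return T(Ro.from_euler("xyz",e).as_matrix(),p)
X=T(R,t)@tool(o["tool_pos"],o["ee_rot"])
W3=X@np.linalg.inv(tool([.44734808,.08234266,.24860839],[3.14125829,6.47e-4,1.6252957]))
W4=X@np.linalg.inv(tool([.44666182,.14405923,.14372635],[-3.13288977,1.642e-3,1.60295]))
W5=T(R,t);Ks,Rs,ts=cam(sc);SC=T(Rs,ts)
Z=.004
fl,rl,rr,fr=[-.11,.053,Z],[0,.053,Z],[0,-.053,Z],[-.11,-.053,Z]
bl,br=[-.148,.037,.026],[-.148,-.037,.026]
D=[(W3,K,0,fl,364,68),(W3,K,0,rl,473,70),(W3,K,0,rr,460,171),(W3,K,0,fr,359,167),(W3,K,0,bl,328,78),(W3,K,0,br,325,157),
(W4,K,0,fl,375,136),(W4,K,0,rl,528,136),(W4,K,0,bl,325,156),
(W5,K,1,fl,324,138),(W5,K,1,rl,424,136),(W5,K,1,rr,416,247),(W5,K,1,bl,320,171),
(SC,Ks,1,fl,270.3,172.5),(SC,Ks,1,fr,299.5,179.5),(SC,Ks,1,bl,271.5,160),(SC,Ks,1,br,294.5,164)]
def f(p):
    r=[]
    for M,k,op,P,c,v in D:
        q=Ro.from_euler("z",p[2]).as_matrix()@Ro.from_euler("y",p[3]*op).as_matrix()@np.array(P)+[p[0],p[1],.087]
        q=k@(M[:3,:3]@q+M[:3,3]); r+=[q[0]/q[2]-c,q[1]/q[2]-v]
    return np.array(r)
s=least_squares(f,[.5965,.15,.03,.75],loss="soft_l1");print(s.x.round(4));print(s.fun.reshape(-1,2).round(1) if s.fun.size==len(D)*2 else "")
print(o["tool_pos"],o["wrist_force"],o["time"],Ro.from_euler("z",s.x[2]).as_matrix()@Ro.from_euler("y",s.x[3]).as_matrix()@[-.148,0,.026]+[s.x[0],s.x[1],.087])
E
```

```text
[0.5982 0.1489 0.023  0.7426]
[[ 1.  -2. ]
 [-0.2 -0.3]
 [-1.6  1. ]
 [-0.5  1.8]
 [-0.5  1.1]
 [-0.2 -1. ]
 [ 2.9 -2.5]
 [ 0.3 -0.9]
 [ 1.2  3.1]
 [15.1  2. ]
 [-0.5 -2.3]
 [-2.2 -4.7]
 [-0.8  4.3]
 [-1.1 -0.7]
 [ 0.3 -0.3]
 [-1.4 -0.3]
 [-2.7  0.6]]
[0.50754536 0.14869173 0.19727708] [-10.97764673  -1.44540231   7.53614079] 10.95 [0.50680475 0.14684138 0.20623661]
```

Emit:
{"name": "apply_moves", "arguments": {"commands": [[0,0,0,0.001,0,0.002,0],[0,0,0,0.002,0,0.004,0],[0,0,0,0.002,0,0.004,0],[0,0,0,0.002,0,0.004,0],[0,0,0,0.002,0,0.004,0]]}}

```text
time: 11.5
tool_pos: [0.5108, 0.1488, 0.2]
ee_rot: [-3.141, 0.001, 1.604]
wrist_force: [-6.6, -1.4, 1.5]
width: 0.0111
finger_force: 30.0
```

Emit:
{"name": "apply_moves", "arguments": {"commands": [[0,0,0,0,0,0,0],[0,0,0,0,0,0,0],[0,0,0,0,0,0,0],[0,0,0,0,0,0,0],[0,0,0,0,0,0,0]]}}

```text
time: 12.0
tool_pos: [0.5108, 0.1488, 0.2]
ee_rot: [-3.141, 0.001, 1.604]
wrist_force: [-7.1, -1.6, 1.7]
width: 0.0109
finger_force: 30.0
```

```bash
python3 - <<'E'
from h import *
S=[snapshot("wrist"),snapshot("scene")]
l=[]
for s,c in zip(S,("wrist","scene")):
    r=place_of(c,"yellow_bar"); print([(x["pixel"],x["score"]) for x in r[:2]])
    if r:l.append((s,r[0]["pixel"]))
b=tri(l);print(b,np.arctan2(b[2]-.087,.5975-b[0])-.174)
print(close_job())
E
```

```text
[([318.7, 236.9], 0.76)]
[([280.2, 162.2], 0.79)]
[0.50862627 0.14769771 0.2061005 ] 0.7557265763925602
the job is handed in; nothing more can be done
None
```

I pressed the blue lid shut and its catch is holding it; the yellow lid is lifted and gripped by its bar at an estimated 0.76–0.80 rad (about 45°), and I handed the job in at about 12 s; no verdict came back.

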